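Sort the mixed handful: fan the sample tiles, box the shaker, put the cutter away

TASK

Sort the mixed things on the bench: stand the glass shaker upright in the blue crate, lay the yellow box cutter flat in the black tool tray, and fan the three glaze sample tiles in a neat shingled row along the middle of the wooden tray. The blue tile lies flat on the black outline by the tray's black end bar, then the white tile overlaps the blue one by about a third of its length, then the red tile overlaps the white one likewise, each resting on the tile before it with its far end down on the tray floor. Never let the shaker fall over, and leave the green cup and the stapler where they are.

Things in the scene. Friction and masses are not known exactly. Their poses are not given: they have to be found in the camera images.
- tile_blue: blue glazed sample tile lying flat, 44 mm (its x) by 72 mm (its y) by 8 mm thick, 55 g; origin at the centre of its underside, z up
- tile_white: white glazed sample tile lying flat, 44 mm (its x) by 72 mm (its y) by 8 mm thick, 55 g; origin at the centre of its underside, z up
- tile_red: red glazed sample tile lying flat, 44 mm (its x) by 72 mm (its y) by 8 mm thick, 55 g; origin at the centre of its underside, z up
- shaker: glass salt shaker with domed chrome cap, standing upright, 27 mm diameter (glass up to 57 mm), 74 mm high; origin at the centre of its underside, z up; grasp the glass
- cutter: yellow snap-blade box cutter, blade drawn in, lying flat, 131 mm long (its x), 18 mm wide (its y), 11 mm high with a 6 mm wide black slider button up to 14 mm; origin at the centre of its underside, z up; grasp across the width at its middle
- tile_tray: fixed wooden tray, 108 (its x) by 198 mm (its y), floor 4 mm thick, inside 100 by 188 mm, rim 12 mm high; origin at the centre of its underside. Black bar 20 mm high at the +y end (inner face y = +93 mm). Black outline on the floor centred at x 0, y +48 mm: place of the first tile, long side along y. The row runs on towards -y, tile centres about 48 mm apart, 24 mm overlap
- shaker_crate: fixed blue open crate, outside 112 mm (its x) by 160 mm (its y) by 45 mm high, walls and floor 4 mm; origin at the centre of its underside; the shaker stands anywhere in it
- tool_tray: fixed black open tray, outside 108 mm (its x) by 178 mm (its y) by 22 mm high, walls and floor 4 mm; origin at the centre of its underside; the cutter lies flat in it, lengthwise along y
- cup_green: bystander: pale green cup with a handle, 70 x 92 x 50 mm, right of the work; leave it alone
- stapler: bystander: red stapler, 120 x 32 x 44 mm, left of the work; leave it alone
Mind the look-alikes: they are no part of the job. What is shaped like the tile_blue but purple is not meant.

How it is judged:
By the outcome, as a careful person would: the job done as asked, in the order asked, and still so for the second after the job is handed in, with the robot touching nothing.
It also fails if it takes over 117 s, if anything falls off the work surface, if the arm or the gripper's body presses on something with over 40 N, if the wrist force passes 120 N, or if a joint passes its speed limit or range.

ROBOT

A 6-joint arm with a two-finger parallel gripper is mounted at the origin on a cart in front of the work surface, level with it; the furniture and walls round the work are solid. World frame = base frame: x ahead of the robot, y to its left, z up, the work surface at z = 0. Lengths are in m, angles in rad, forces in N, time in s.
With the tool pointing down it reaches from about 0.35 to 0.775 m from the base axis. Payload 5.5 kg.
Tool frame: the origin (TCP) lies between the finger pads; the fingertips stand 14 mm ahead of it and the grasp point (between the pads) lies 5 mm behind it (robot.finger_overhang is the distance from the TCP to the fingertips, in m); z points along the fingers, y is the line along which they close (so a half turn about z gives the same grasp; the last joint's range is limited). The gripper opens to 85 mm and grips with 20 to 120 N. Pads are 22 mm wide; open, the fingers measure 114 mm over their backs; the gripper's body (76 mm by 85 mm) begins 54 mm behind the grasp point. The pads swing forward as they close: fully open they stand 13 mm farther back than shut.
Start: joints at [1.112, 0.313, 0.046, 1.304, 0, 1.431], TCP at [0.18, 0.546, 0.221] pointing down, gripper open.
Joint ranges: [-2.76, 2.76], [-0.86, 1.69], [-1.03, 1.26], [-2.2, 2.34], [-1.47, 1.5], [-3.14, 3.14]. Speed limits (rad/s): [2.57, 2.57, 3.14, 3.14, 3.14, 3.14].

INTERFACE

Orientations are given as [roll, pitch, yaw] about the fixed x, y, z axes, in that order (R = Rz(yaw) Ry(pitch) Rx(roll)).
In Python, from station import robot, eyes gives the robot as it stands.
- The arm moves only by the tool arm_command, never from a script. Its arguments are lists of equal length, an entry for each row: "translation": the shift along the tool's x, y, z in mm, a list of three; "spin": the turn about the tool's z in degrees. In form: {"translation": [[tx, ty, tz], ...], "spin": [spin, ...]}. A call has 1 to 12 rows; each row is the pose to reach, as a shift and turn from the pose commanded when the call began, along the tool's axes at that moment; what a row does not reach only later rows make up. A row lasts 1/8 s, in which the tool goes at most 62.5 mm and 10.7 degrees, less where a joint would pass 70% of its speed; a pose out of reach is approached as far as the arm can. A call with a gripper value outside its range is refused whole. "jaw" is the opening in per cent of the stroke, from 0 (shut) to 100 (fully open), set as the call begins (left out, the last holds). The fingers move at their own pace and stop on an object; the grip force is fixed at half the most. Time passes only in rows, so rows that repeat a pose let the fingers close. It gives the time, the measured TCP pose, the force, the opening and the grip force at its end, in the units of the state.
- robot.get_state(): the state, without advancing time (a new reading comes with each control period).
- eyes.read_camera(name): name is "scene" or "top" or "wrist"; returns a dict with "pixels" (384x512x3 uint8, blue, green, red), "depth" (384x512 float32, m along the optical axis (not along the pixel's ray), 0 where there is no reading), "fx", "fy", "cx", "cy" (pixels), "world_to_cam" (4x4, takes a point from world to camera coordinates). Camera axes: x right, y down, z forward; pixel columns grow to the right and rows downward; lengths in m; the calibration is good to about 2 mm. A picture is of the moment at which its call begins.
- robot.hand_in(): hands the job in; it is judged then, once.
The state is a dict: "clock": time; "q": joint angles; "dq": joint speeds; "effort": joint torques, N m; "eef_pos": TCP position; "eef_rot": TCP orientation; "force": force on the tool from outside, world axes, zero at the start; "torque": the same for the moment, N m; "width": finger opening in m; "gripper_force": force on a finger pad.
Only numpy, scipy, OpenCV 4.12 (cv2) and the standard library are available. Lean on these libraries where they do the work, as an engineer would, in place of code of your own. Each camera call takes 0.05 s, during which the arm holds its last target. There are 200 camera calls.

## Working session

There is one attempt and no reset: what is moved stays moved. The work goes in short steps, Python scripts to look and compute and a tool call to move; the robot and the scene stay as the last step left them, time stands still between calls to the robot, and variables do not carry over. Pictures are saved under pics/ and viewed, at most 14 in all, crops included, and the job is handed in when it is done.

Besides the shell and the picture viewer there is one more tool, called after ">>>" in YAML: its name, and indented under it one key for each argument. arm_command: Moves the arm, as the interface text tells. Its arguments: {"type":"object","properties":{"translation":{"type":"array","items":{"type":"array","items":{"type":"number"}}},"spin":{"type":"array","items":{"type":"number"}},"jaw":{"type":"number"}},"required":["translation","spin"]}

```bash
ls; mkdir -p pics; python3 - <<'E'
from station import robot, eyes
import cv2, numpy as np
print(robot.get_state())
for n in ("top","scene"):
    c=eyes.read_camera(n); np.savez(f'{n}0.npz',**c)
    cv2.imwrite(f'pics/{n}0.png',c["pixels"]); print(n,c["fx"],c["cx"],c["cy"],c["world_to_cam"])
E
```

```text
pics
{'clock': 0.0, 'q': array([1.11237843e+00, 3.13984628e-01, 4.49671588e-02, 1.30361291e+00,
       1.33536603e-06, 1.43119715e+00]), 'dq': array([ 0.00071515, -0.00122278, -0.00049629,  0.00084065,  0.00178695,
        0.00031346]), 'effort': array([ 9.90658555e-04, -4.80626106e+01,  2.98534477e+01,  1.92982354e-02,
        6.82979339e-05, -4.87225833e-06]), 'eef_pos': array([0.17999755, 0.54553126, 0.22031304]), 'eef_rot': array([-3.13977663e+00, -2.56523400e-04,  2.82277370e+00]), 'force': array([ 0.13656748, -0.28043976, -0.5788445 ]), 'torque': array([ 0.04057737, -0.04173695,  0.03033513]), 'gripper_force': 0.0, 'width': 0.08519631689209423}
top 471.0928813074876 262.8103632021286 190.4591512438985 [[-1.84786901e-02 -9.99828200e-01  1.45174253e-03 -2.20390679e-02]
 [-9.95156161e-01  1.82520833e-02 -9.65974995e-02  5.28334633e-01]
 [ 9.65544067e-02 -3.22970578e-03 -9.95322468e-01  1.56802244e+00]
 [ 0.00000000e+00  0.00000000e+00  0.00000000e+00  1.00000000e+00]]
scene 407.38929801938326 255.36689911555436 191.11062082327064 [[-0.78103912 -0.62440752  0.0096511   0.36807063]
 [-0.54137756  0.66931626 -0.5088478   0.30968975]
 [ 0.31126875 -0.40265492 -0.8608024   1.38333603]
 [ 0.          0.          0.          1.        ]]
```

View pics/top0.png

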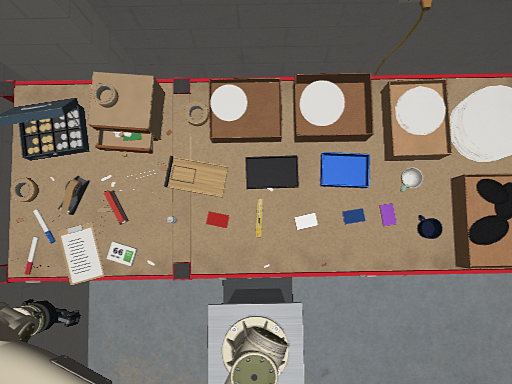

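View pics/scene0.png

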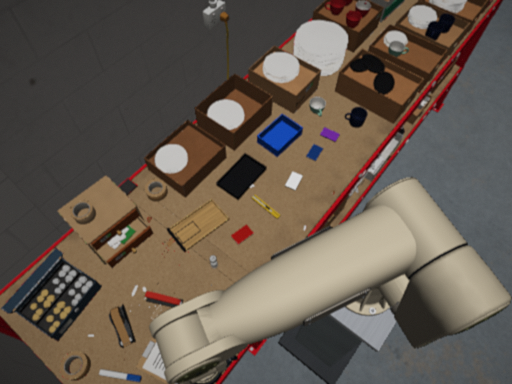

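Top view: red tile (217,219), cutter (259,218), white tile (306,221), blue tile (353,216) with the purple decoy at (388,215). Shaker at (170,219), tile tray (197,177) with its bar at the left end, tool tray (272,172), crate (345,170), stapler (116,207), cup (411,178).
Possible confusions:
- Blue tile (353,216) vs purple (388,215): choose the blue one.
- Red tile (217,219) vs stapler (116,207).
- White tile (306,221) vs plates (228,102) and the clipboard.
- Cutter (259,218) and shaker (170,219): no real rivals.

```bash
cat > h.py <<'E'
import numpy as np, cv2
def ray(c,uv,z):
    """pixels -> world points on plane z"""
    uv=np.atleast_2d(uv).astype(float); M=np.asarray(c["world_to_cam"]); R,t=M[:3,:3],M[:3,3]
    d=np.c_[(uv[:,0]-c["cx"])/c["fx"],(uv[:,1]-c["cy"])/c["fy"],np.ones(len(uv))]@R
    o=-R.T@t
    return o+d*((z-o[2])/d[:,2])[:,None]
def rect(c,mask,z,box=None):
    """largest blob in box (u0,v0,u1,v1) -> centre xy, sizes (long,short), yaw of the long side (deg)"""
    m=mask.astype(np.uint8)
    if box: k=np.zeros_like(m); k[box[1]:box[3],box[0]:box[2]]=1; m&=k
    cs,_=cv2.findContours(m,cv2.RETR_EXTERNAL,cv2.CHAIN_APPROX_NONE)
    if not cs: return None
    k=max(cs,key=cv2.contourArea)
    mm=np.zeros_like(m); cv2.drawContours(mm,[k],-1,1,-1); mm&=m|1
    P=ray(c,np.argwhere(mm)[:,::-1],z)[:,:2]*1000
    r=cv2.minAreaRect(P.astype(np.float32)); b=cv2.boxPoints(r)
    e=b[1]-b[0],b[2]-b[1]; l=max(e,key=np.linalg.norm)
    C=np.cov(P.T); w,V=np.linalg.eigh(C); a=np.degrees(np.arctan2(V[1,1],V[0,1]))%180
    return dict(mean=P.mean(0).round(1),rc=np.round(r[0],1),size=sorted(np.round(r[1],1)),yawrect=round(float(np.degrees(np.arctan2(l[1],l[0]))%180),1),yawpca=round(float(a),1),std=np.sqrt(w*12).round(1),n=len(P))
def hsv(c): return cv2.cvtColor(c["pixels"],cv2.COLOR_BGR2HSV)
def inr(c,lo,hi): return cv2.inRange(hsv(c),np.array(lo),np.array(hi))>0
E
python3 - <<'E'
from h import *
c=dict(np.load('top0.npz'))
H=hsv(c)
for n,(u,v) in dict(red=(217,219),cut=(259,210),white=(306,221),blue=(353,216),purple=(388,215),shk=(170,219),tray=(215,180),tool=(272,172),crate=(345,170),bench=(330,215)).items(): print(n,H[v,u],c["depth"][v,u])
red=inr(c,(0,120,60),(8,255,255))|inr(c,(172,120,60),(180,255,255))
print('red',rect(c,red,.008,(195,200,240,240)))
print('cut',rect(c,inr(c,(20,120,100),(35,255,255)),.011,(245,190,275,245)))
print('white',rect(c,inr(c,(0,0,170),(180,50,255)),.008,(285,205,325,240)))
print('blue',rect(c,inr(c,(100,120,40),(125,255,255)),.008,(335,200,372,230)))
print('crate',rect(c,inr(c,(100,120,40),(125,255,255)),.045,(310,145,380,195)))
print('tool',rect(c,inr(c,(0,0,0),(180,255,60)),.022,(235,145,308,197)))
print('bar',rect(c,inr(c,(0,0,0),(180,255,60)),.02,(155,150,185,195)))
I=c["pixels"]
a=cv2.resize(I[150:240,150:250],None,fx=4,fy=4,interpolation=cv2.INTER_CUBIC)
b=cv2.resize(I[150:240,300:400],None,fx=4,fy=4,interpolation=cv2.INTER_CUBIC)
cv2.imwrite('pics/crop.png',np.hstack([a,b])[:,:800])
E
```

```text
red [  1 197 170] 1.6031784
cut [135   5 192] 1.6040971
white [  0   1 235] 1.5953039
blue [109 173 124] 1.5990223
purple [139 147 189] 1.5987747
shk [ 15   3 196] 1.528032
tray [ 18 108 192] 1.6193525
tool [140  14  54] 1.6226594
crate [110 182 218] 1.6208688
bench [ 16  81 163] 1.6107183
red {'mean': array([434.2, 125.5]), 'rc': array([434.2, 125.5]), 'size': [np.float64(43.9), np.float64(72.6)], 'yawrect': 77.7, 'yawpca': 77.7, 'std': array([44.5, 73. ]), 'n': 280}
cut {'mean': array([431.1, -16.2]), 'rc': array([437.5, -16.7]), 'size': [np.float64(18.9), np.float64(126.4)], 'yawrect': 175.8, 'yawpca': 175.9, 'std': array([ 21.8, 130.2]), 'n': 154}
white {'mean': array([ 423.3, -176.2]), 'rc': array([ 423.4, -176.8]), 'size': [np.float64(43.7), np.float64(73.7)], 'yawrect': 101.9, 'yawpca': 102.5, 'std': array([44.2, 73.7]), 'n': 280}
blue {'mean': array([ 437. , -338.4]), 'rc': array([ 437.1, -338.4]), 'size': [np.float64(41.9), np.float64(68.3)], 'yawrect': 99.3, 'yawpca': 98.6, 'std': array([42. , 68.9]), 'n': 250}
crate {'mean': array([ 592.1, -308.1]), 'rc': array([ 591.5, -308. ]), 'size': [np.float64(115.3), np.float64(161.4)], 'yawrect': 86.4, 'yawpca': 86.7, 'std': array([113.2, 160.1]), 'n': 1593}
tool {'mean': array([591.3, -63.1]), 'rc': array([591.5, -63.6]), 'size': [np.float64(108.9), np.float64(175.4)], 'yawrect': 90.7, 'yawpca': 90.4, 'std': array([109. , 174.7]), 'n': 1628}
bar {'mean': array([599.9, 288.1]), 'rc': array([601.1, 288.6]), 'size': [np.float64(10.7), np.float64(105.4)], 'yawrect': 168.8, 'yawpca': 168.6, 'std': array([  9.8, 105.5]), 'n': 89}
```

View pics/crop.png

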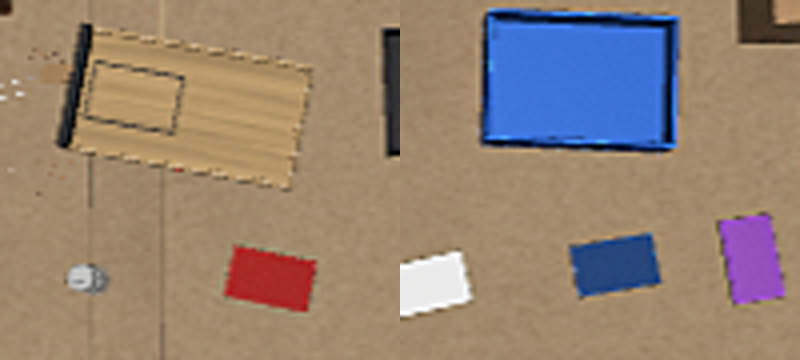

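Crop: the tile tray has its black bar and outline at the left end, the shaker cap is at about (170.5,219.8), and the blue tile is clearly distinct from the purple one. I'll go above the shaker first.

```bash
cat >> h.py <<'E'
def go(s,x,y,z,yaw):
    """world TCP target (mm, deg) -> translation in tool axes (mm), spin (deg); tool y is taken modulo a half turn"""
    from scipy.spatial.transform import Rotation as Ro
    R=Ro.from_euler('xyz',s["eef_rot"]).as_matrix(); y0=np.degrees(s["eef_rot"][2])
    d=R.T@(np.array([x,y,z])-s["eef_pos"]*1000)
    return d.round(1), round(float(-((yaw-y0+90)%180-90)),1)
E
python3 - <<'E'
from h import *
from station import robot
c=dict(np.load('top0.npz'))
print('shk',ray(c,[170.5,219.75],.068)*1000, robot.finger_overhang)
D=c["depth"][205:232,155:185]; v,u=np.nonzero((D<1.56)&(D>1)); print(ray(c,[u.mean()+155,v.mean()+205],.068)*1000,len(u))
p=(ray(c,[170.5,219.75],.068)*1000)[0]
print(go(robot.get_state(),p[0],p[1],200,176.5))
w=dict(np.load('scene0.npz'));
E
```

```text
shk [[432.99950241 272.11598883  68.        ]] 0.014
[[435.47292528 273.31632877  68.        ]] 45
(array([-326. , -180.4,   20.6]), -14.8)
```

>>> arm_command:
  translation:
    - [-40,-22,3]
    - [-90,-50,6]
    - [-140,-78,9]
    - [-190,-105,12]
    - [-240,-133,15]
    - [-290,-160,18]
    - [-326,-180,20]
    - [-326,-180,20]
    - [-326,-180,20]
  spin: [-2,-5,-8,-11,-13,-15,-15,-15,-15]

```text
clock: 1.23
eef_pos: [0.4329, 0.2729, 0.2008]
eef_rot: [-3.141, -0.001, 3.084]
force: [-0.3, 0.4, 0.9]
width: 0.0853
gripper_force: 0.0
```

```bash
python3 - <<'E'
from station import robot, eyes
import cv2, numpy as np
c=eyes.read_camera("wrist"); np.savez('w1.npz',**c); cv2.imwrite('pics/w1.png',c["pixels"]); print(robot.get_state()["eef_pos"],c["world_to_cam"],c["fx"])
E
```

```text
[0.43267462 0.27335666 0.20100926] [[ 5.71999112e-02  9.98362642e-01 -4.53578412e-04 -2.96283410e-01]
 [ 9.52719645e-01 -5.44490424e-02  2.98932400e-01 -4.31472585e-01]
 [ 2.98418244e-01 -1.75310398e-02 -9.54274182e-01  2.36274289e-01]
 [ 0.00000000e+00  0.00000000e+00  0.00000000e+00  1.00000000e+00]] 284.43866241145497
```

View pics/w1.png

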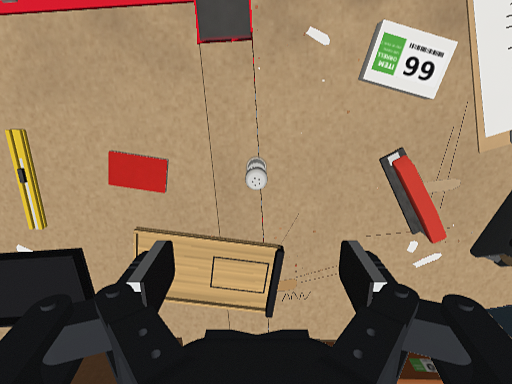

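Wrist view: shaker with its cap at about (256,181), red tile (138,171), cutter (26,180), tray outline (239,274) with the bar at (274,280).

```bash
python3 - <<'E'
from h import *
from station import robot
c=dict(np.load('w1.npz'))
H=hsv(c)
m=(H[...,1]<45)&(H[...,2]>60)
k=np.zeros_like(m); k[150:195,240:275]=1
v,u=np.nonzero(m&k); print(u.min(),u.max(),v.min(),v.max(),len(u),u[v>170].mean())
D=c["depth"]; print(D[176:190:3,250:263:4].round(3))
for uv,z in(((256.5,181),.072),((256.5,160),.015)): print(ray(c,uv,z)*1000)
M=c["world_to_cam"]
# points with depth -> world height
vv,uu=np.mgrid[150:195,240:275]; d=D[150:195,240:275]
P=np.stack([(uu-c["cx"])/c["fx"]*d,(vv-c["cy"])/c["fy"]*d,d],-1)-M[:3,3]; P=P@M[:3,:3]
q=P[(P[...,2]>.03)&(d>0)]*1000; print('3d',q.mean(0),q.min(0),q.max(0)); q=q[q[:,2]<60];print(q.min(0),q.max(0),len(q))
red=inr(c,(0,120,60),(8,255,255))|inr(c,(172,120,60),(180,255,255))
print('red',rect(c,red,.008,(90,130,190,210)))
print('cut',rect(c,inr(c,(20,120,60),(35,255,255)),.011,(0,110,60,240)))
dark=inr(c,(0,0,0),(180,255,70))
k=np.zeros(dark.shape,np.uint8);k[250:300,205:272]=1
n,L,st,ce=cv2.connectedComponentsWithStats((dark&(k>0)).astype(np.uint8)); print(st[1:].tolist())
i=1+np.argmax(st[1:,4]); P=ray(c,np.argwhere(L==i)[:,::-1],.004)[:,:2]*1000
r=cv2.minAreaRect(P.astype(np.float32)); print('outline',r)
print(go(robot.get_state(),434,273,80,176.5))
E
```

```text
245 266 152 189 575 255.79608938547486
[[0.292 0.29  0.292 0.292]
 [0.291 0.29  0.29  0.291]
 [0.292 0.291 0.291 0.292]
 [0.294 0.292 0.293 0.294]
 [0.3   0.296 0.295 0.299]]
[[437.11207669 271.84153918  72.        ]]
[[426.80415586 272.42079277  15.        ]]
3d [433.09889217 271.40627544  64.14357714] [424.56865979 259.69046065  30.05392291] [448.15045415 282.97166597  75.96647137]
[424.56865979 259.92807065  30.05392291] [434.48317152 282.97166597  59.39696407] 134
red {'mean': array([434.4, 121.7]), 'rc': array([434.9, 122.1]), 'size': [np.float64(44.2), np.float64(72.0)], 'yawrect': 77.6, 'yawpca': 77.5, 'std': array([44.2, 72.4]), 'n': 1987}
cut {'mean': array([432.4, -16. ]), 'rc': array([438.8, -16.6]), 'size': [np.float64(25.7), np.float64(130.4)], 'yawrect': 176.1, 'yawpca': 175.9, 'std': array([ 26.8, 132.3]), 'n': 1753}
[[210, 257, 5, 30, 34], [216, 257, 5, 1, 5], [225, 258, 4, 1, 4], [233, 259, 3, 1, 3], [241, 260, 3, 1, 3], [249, 261, 3, 1, 3], [257, 262, 3, 1, 3], [264, 263, 5, 27, 31], [267, 275, 5, 25, 69], [217, 287, 2, 1, 2], [224, 288, 3, 1, 3], [233, 289, 2, 1, 2], [241, 290, 3, 1, 3], [249, 291, 1, 1, 1], [251, 291, 1, 1, 1], [263, 291, 1, 2, 2], [258, 292, 3, 1, 3]]
outline ((616.6785888671875, 279.630615234375), (5.872761249542236, 40.79534149169922), 87.59857177734375)
(array([ -1.4,  -0.3, 121. ]), 0.3)
```

>>> arm_command:
  translation:
    - [-4.4,-1.6,30]
    - [-4.4,-1.6,70]
    - [-4.4,-1.6,110]
    - [-4.4,-1.6,145]
    - [-4.4,-1.6,168]
    - [-4.4,-1.6,168]
    - [-4.4,-1.6,168]
  spin: [0,0,0,0,0,0,0]

```text
clock: 2.15
eef_pos: [0.4378, 0.2721, 0.0342]
eef_rot: [3.141, 0.001, 3.086]
force: [-0.1, 0.1, -0.0]
width: 0.0851
gripper_force: 0.0
```

>>> arm_command:
  translation:
    - [0,0,0]
    - [0,0,0]
    - [0,0,0]
    - [0,0,0]
    - [0,0,0]
    - [0,0,0]
    - [0,0,0]
  spin: [0,0,0,0,0,0,0]
  jaw: 25

```text
clock: 3.02
eef_pos: [0.4381, 0.2712, 0.0336]
eef_rot: [3.141, 0.001, 3.085]
force: [-0.5, -0.6, 5.6]
width: 0.0217
gripper_force: 30.2
```

>>> arm_command:
  translation:
    - [0,0,0]
    - [0,0,0]
    - [0,0,-3]
    - [0,0,-10]
    - [0,0,-20]
    - [0,0,-20]
  spin: [0,0,0,0,0,0]
  jaw: 0

```text
clock: 3.78
eef_pos: [0.4386, 0.2715, 0.0543]
eef_rot: [3.141, 0.002, 3.085]
force: [-0.2, 0.1, -1.2]
width: 0.021
gripper_force: 58.6
```

```bash
python3 - <<'E'
from station import robot, eyes
import cv2, numpy as np
from h import *
c=eyes.read_camera("wrist"); cv2.imwrite('pics/w2.png',c["pixels"])
s=robot.get_state(); print(s["eef_pos"],s["force"],s["width"],s["gripper_force"])
print(go(s,592,-308,54,176.5))
E
```

```text
[0.43823816 0.27135311 0.05382483] [ 0.36900333 -0.68753204 -0.89786026] 0.02127320339299848 58.613928088652756
(array([-1.865e+02, -5.697e+02, -3.000e-01]), 0.2)
```

View pics/w2.png

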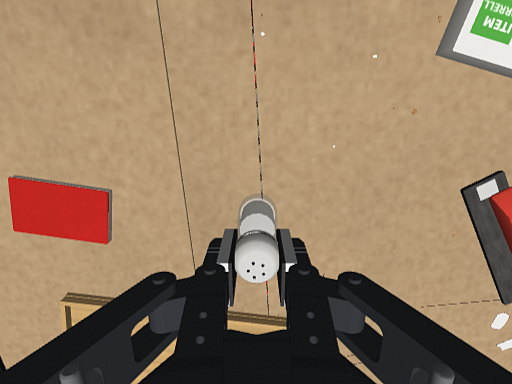

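```bash
python3 - <<'E'
from station import robot, eyes
import numpy as np
from h import *
c=eyes.read_camera("wrist"); D=c["depth"]; M=c["world_to_cam"]
vv,uu=np.mgrid[190:290,236:282]; d=D[190:290,236:282]
P=np.stack([(uu-c["cx"])/c["fx"]*d,(vv-c["cy"])/c["fy"]*d,d],-1)-M[:3,3]; P=(P@M[:3,:3])*1000
for v in range(0,100,7): print(v+190,P[v,21].round(1),P[v,12].round(1),P[v,30].round(1))
E
```

```text
190 [4.285e+02 2.715e+02 2.000e-01] [4.281e+02 2.646e+02 2.000e-01] [4.288e+02 2.784e+02 4.000e-01]
197 [423.9 271.7  29.5] [425.2 265.5  25. ] [425.7 277.7  25.4]
204 [424.3 271.6  41.6] [425.4 265.9  37.9] [425.7 277.3  38.7]
211 [424.3 271.6  53.3] [425.5 266.2  49.7] [426.6 276.9  48.5]
218 [424.9 271.6  62.1] [426.  266.4  58.9] [426.1 276.6  59.9]
225 [425.6 271.5  69.8] [426.2 266.7  67.8] [426.5 276.3  68.4]
232 [426.  271.5  77.2] [425.9 266.9  77. ] [427.  276.   75.8]
239 [425.3 271.5  86.1] [425.9 267.1  84.4] [426.5 275.7  84.2]
246 [426.6 271.4  90.4] [426.3 267.3  90.6] [427.7 275.5  88.8]
253 [429.4 271.2  91.9] [429.4 267.1  91.5] [430.3 275.4  90.6]
260 [432.1 271.1  93.3] [432.5 266.9  92.3] [432.2 275.2  93.6]
267 [435.3 270.9  94.1] [435.2 266.8  93.8] [435.  275.   94.9]
274 [438.8 270.7  94.3] [439.2 266.5  93.4] [439.  274.8  94.4]
281 [443.9 270.4  92.5] [362.4 274.7 207.1] [509.4 274.6   0.9]
288 [5.162e+02 2.666e+02 5.000e-01] [5.159e+02 2.589e+02 3.000e-01] [5.169e+02 2.743e+02 2.000e-01]
```

Shaker is held, vertical and 20 mm up (fingers each side of the glass at about (257,230)). Carrying it to the crate.

>>> arm_command:
  translation:
    - [0,0,-30]
    - [-5,-15,-60]
    - [-18,-55,-80]
    - [-33,-102,-80]
    - [-50,-154,-80]
    - [-68,-208,-80]
    - [-86,-263,-80]
    - [-104,-318,-80]
    - [-122,-373,-80]
    - [-140,-428,-80]
    - [-158,-483,-80]
    - [-172,-525,-80]
  spin: [0,0,0,0,0,0,0,0,0,0,0,0]

```text
clock: 5.38
eef_pos: [0.5796, -0.2654, 0.1326]
eef_rot: [3.141, -0.0, 3.083]
force: [0.6, -0.4, -0.5]
width: 0.0215
gripper_force: 58.8
```

>>> arm_command:
  translation:
    - [-9,-28,0]
    - [-14,-42,0]
    - [-14,-44,0]
    - [-14,-44,0]
    - [-14,-44,0]
  spin: [0,0,0,0,0]

```text
clock: 6.0
eef_pos: [0.5909, -0.3062, 0.1334]
eef_rot: [3.141, -0.0, 3.086]
force: [0.4, -0.1, -0.8]
width: 0.0213
gripper_force: 58.8
```

```bash
python3 - <<'E'
from station import robot, eyes
import cv2, numpy as np
from h import *
c=eyes.read_camera("wrist"); np.savez('w3.npz',**c); cv2.imwrite('pics/w3.png',c["pixels"])
s=robot.get_state(); print(s["eef_pos"],s["eef_rot"],s["force"],s["width"])
print(rect(c,inr(c,(100,120,40),(125,255,255)),.045))
print(go(s,592,-308,39,176.5))
E
```

```text
[ 0.59100992 -0.30635199  0.13349089] [3.14136684e+00 7.53007202e-05 3.08594182e+00] [0.8325757  0.64662551 0.18319189] 0.02110399694606592
{'mean': array([ 583.6, -313.6]), 'rc': array([ 592.8, -313.1]), 'size': [np.float64(114.0), np.float64(159.5)], 'yawrect': 86.8, 'yawpca': 88.3, 'std': array([105.8, 167.2]), 'n': 19305}
(array([-1.1, -1.6, 94.5]), 0.3)
```

View pics/w3.png

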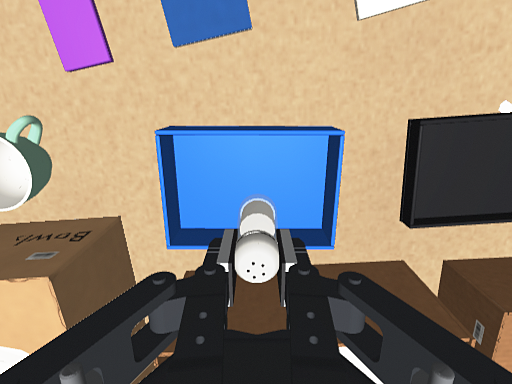

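Wrist view: crate interior (165–340, 130–245) with the shaker over its middle; brown boxes behind. I'll shift 10 mm toward the robot and lower.

>>> arm_command:
  translation:
    - [9,0,10]
    - [9,0,40]
    - [9,0,70]
    - [9,0,85]
    - [9,0,91]
    - [9,0,94]
    - [9,0,95]
    - [9,0,95]
  spin: [0,0,0,0,0,0,0,0]

```text
clock: 7.05
eef_pos: [0.5825, -0.3074, 0.0389]
eef_rot: [-3.141, 0.001, 3.085]
force: [0.6, -0.1, 0.0]
width: 0.0213
gripper_force: 58.8
```

>>> arm_command:
  translation:
    - [0,0,0.5]
    - [0,0,0.5]
    - [0,0,0.5]
    - [0,0,0.5]
  spin: [0,0,0,0]
  jaw: 50

```text
clock: 7.55
eef_pos: [0.582, -0.3071, 0.0377]
eef_rot: [3.141, 0.0, 3.085]
force: [-0.4, 0.0, 0.5]
width: 0.0424
gripper_force: 0.0
```

>>> arm_command:
  translation:
    - [0,0,-10]
    - [0,0,-40]
    - [0,0,-80]
    - [0,0,-110]
    - [20,35,-120]
    - [45,80,-120]
    - [75,130,-120]
    - [102,180,-120]
    - [130,228,-115]
    - [155,270,-110]
    - [161,282,-105]
    - [161,282,-102]
  spin: [0,0,0,0,0,0,0,0,0,0,0,0]
  jaw: 60

```text
clock: 9.05
eef_pos: [0.4377, -0.016, 0.1402]
eef_rot: [-3.141, 0.002, 3.086]
force: [-0.3, 0.1, 0.7]
width: 0.0513
gripper_force: 0.0
```

```bash
python3 - <<'E'
from station import robot, eyes
import cv2, numpy as np
from h import *
c=eyes.read_camera("wrist"); np.savez('w4.npz',**c); cv2.imwrite('pics/w4.png',c["pixels"])
t=eyes.read_camera("top"); np.savez('t4.npz',**t)
s=robot.get_state(); print(s["eef_pos"],s["eef_rot"],s["force"],s["width"])
y=inr(c,(20,120,60),(35,255,255)); print(rect(c,y,.009))
D=t["depth"];print('shaker top depth min',D[150:190,325:367].min())
H=hsv(c); b=(H[...,2]<70)
from h import ray
ys,xs=np.nonzero(y); P=ray(c,np.c_[xs,ys],.009)*1000; print(P.min(0),P.max(0),xs.min(),xs.max(),ys.min(),ys.max())
E
```

```text
[ 0.43833307 -0.01714384  0.13986752] [-3.14111367e+00  1.12266124e-03  3.08415980e+00] [0.6626667  0.97470446 0.28764663] 0.050962757880551754
{'mean': array([429.4, -19.7]), 'rc': array([439.6, -20.1]), 'size': [np.float64(17.7), np.float64(130.6)], 'yawrect': 176.1, 'yawpca': 176.0, 'std': array([ 20.2, 131.9]), 'n': 1676}
shaker top depth min 0.0
[374.07556392 -33.23665068   9.        ] [505.05441363  -7.21746572   9.        ] 245 263 113 235
```

View pics/w4.png

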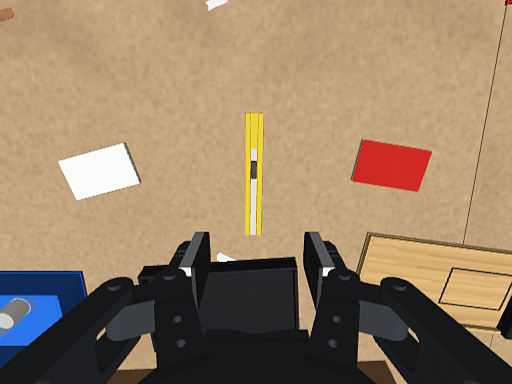

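Wrist view: cutter (254,174) straight below, white tile (100,171), red tile (391,165), shaker upright in the crate (15,310). Descending on the cutter.

>>> arm_command:
  translation:
    - [-1,-1.2,30]
    - [-1,-1.2,70]
    - [-1,-1.2,100]
    - [-1,-1.2,118]
    - [-1,-1.2,123]
    - [-1,-1.2,123]
    - [-1,-1.2,123]
  spin: [0,0,0.5,0.5,0.5,0.5,0.5]

```text
clock: 10.02
eef_pos: [0.4393, -0.0181, 0.0175]
eef_rot: [-3.141, 0.002, 3.075]
force: [0.2, 0.9, 0.2]
width: 0.0512
gripper_force: 0.0
```

>>> arm_command:
  translation:
    - [0,0,0]
    - [0,0,0]
    - [0,0,0]
    - [0,0,0]
    - [0,0,-5]
    - [0,0,-20]
    - [0,0,-50]
    - [0,0,-80]
    - [0,0,-80]
  spin: [0,0,0,0,0,0,0,0,0]
  jaw: 0

```text
clock: 11.15
eef_pos: [0.4403, -0.018, 0.0991]
eef_rot: [-3.141, 0.005, 3.076]
force: [0.9, 1.1, -0.5]
width: 0.0003
gripper_force: 0.0
```

```bash
python3 - <<'E'
from station import robot, eyes
import cv2, numpy as np
from h import *
c=eyes.read_camera("wrist"); np.savez('w5.npz',**c)
s=robot.get_state(); print(s["eef_pos"],s["eef_rot"],s["force"],s["width"],s["q"])
y=inr(c,(20,120,60),(35,255,255)); print(rect(c,y,s["eef_pos"][2]-.006))
dark=inr(c,(0,0,0),(180,255,60))
t=dict(np.load('t4.npz')); print('tool top',rect(t,inr(t,(0,0,0),(180,255,60)),.022,(235,145,308,197)))
print(go(s,591,-63.5,97,0.5))
E
```

```text
[ 0.43924423 -0.0177868   0.097687  ] [-3.14121637e+00  2.73780871e-03  3.07592492e+00] [-0.16508459  0.30819078  0.3563776 ] 2.452008858348038e-05 [-2.23515778e-01  1.32762586e-01 -5.03637915e-01  9.31632906e-01
  5.87634769e-05 -1.57847453e-01]
{'mean': array([400.5, -17.2]), 'rc': array([405.5, -17.5]), 'size': [np.float64(12.1), np.float64(70.0)], 'yawrect': 176.0, 'yawpca': 175.8, 'std': array([13.2, 71.1]), 'n': 1969}
tool top {'mean': array([592.6, -64.9]), 'rc': array([591.3, -63.6]), 'size': [np.float64(109.3), np.float64(175.3)], 'yawrect': 90.8, 'yawpca': 87.0, 'std': array([106.4, 172.7]), 'n': 1586}
(array([-154.4,  -35.7,    1.1]), -4.3)
```

The fingers shut empty: probably too high or lifted too early. I'll reopen and look.

>>> arm_command:
  translation:
    - [0,0,-5]
    - [0,0,-15]
    - [0,0,-15]
    - [0,0,-15]
    - [0,0,-15]
  spin: [0,0,0,0,0]
  jaw: 50

```text
clock: 11.82
eef_pos: [0.438, -0.0175, 0.1114]
eef_rot: [3.141, -0.001, 3.076]
force: [0.1, 0.3, -0.3]
width: 0.043
gripper_force: 0.0
```

```bash
python3 - <<'E'
from station import robot, eyes
import cv2, numpy as np
from h import *
c=eyes.read_camera("wrist")
s=robot.get_state(); print(s["eef_pos"],s["eef_rot"],s["width"])
y=inr(c,(20,120,60),(35,255,255)); y[250:]=0; print(rect(c,y,.009))
E
```

```text
[ 0.43804186 -0.01752266  0.11141721] [ 3.14140065e+00 -5.10504246e-04  3.07585686e+00] 0.04254701268809244
{'mean': array([429. , -19.7]), 'rc': array([439.5, -20.3]), 'size': [np.float64(18.1), np.float64(130.9)], 'yawrect': 175.7, 'yawpca': 175.8, 'std': array([ 20.3, 131.6]), 'n': 2042}
```

>>> arm_command:
  translation:
    - [-1,-1.5,40]
    - [-1,-1.5,75]
    - [-1,-1.5,92]
    - [-1,-1.5,95]
    - [-1,-1.5,96]
    - [-1,-1.5,97]
    - [-1,-1.5,97]
  spin: [0,0,0,0,0,0,0]

```text
clock: 12.75
eef_pos: [0.4398, -0.0193, 0.0153]
eef_rot: [-3.141, 0.001, 3.076]
force: [-0.1, 1.1, 0.1]
width: 0.0428
gripper_force: 0.0
```

>>> arm_command:
  translation:
    - [0,0,0]
    - [0,0,0]
    - [0,0,0]
    - [0,0,0]
    - [0,0,0]
    - [0,0,0]
    - [0,0,0]
  spin: [0,0,0,0,0,0,0]
  jaw: 0

```text
clock: 13.62
eef_pos: [0.4391, -0.0191, 0.0147]
eef_rot: [3.141, -0.0, 3.076]
force: [-0.0, 0.3, -0.8]
width: 0.0004
gripper_force: 0.0
```

```bash
python3 - <<'E'
from station import robot, eyes
import cv2, numpy as np
from h import *
c=eyes.read_camera("wrist"); cv2.imwrite('pics/w6.png',c["pixels"])
M=c["world_to_cam"]; D=c["depth"]
for u,v in ((254,235),(240,235),(265,235),(254,240),(240,250),(268,250),(254,200)):
    d=D[v,u]; P=np.array([(u-c["cx"])/c["fx"]*d,(v-c["cy"])/c["fy"]*d,d]); print(u,v,((P-M[:3,3])@M[:3,:3]*1000).round(1))
E
```

```text
254 235 [429.2 -20.6  36.8]
240 235 [446.4 -31.1   1.1]
265 235 [429.3 -15.   37.3]
254 240 [429.7 -20.6  41.3]
240 250 [433.2 -27.6  44.2]
268 250 [430.  -14.   51.3]
254 200 [420.9 -20.2   7.1]
```

View pics/w6.png

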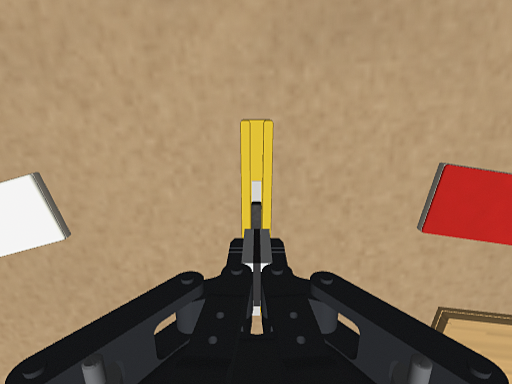

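The fingers closed above the cutter (fingertips at about (256,229), cutter underneath). The tips sit well behind the stated overhang, so I'll measure the real tip height.

```bash
python3 - <<'E'
from station import robot, eyes
import numpy as np
from h import *
c=eyes.read_camera("wrist"); M=c["world_to_cam"]; D=c["depth"]
vv,uu=np.mgrid[215:262,225:290]; d=D[215:262,225:290]
P=np.stack([(uu-c["cx"])/c["fx"]*d,(vv-c["cy"])/c["fy"]*d,d],-1)-M[:3,3]; P=(P@M[:3,:3])*1000
m=(P[...,2]>16)&(d>0); q=P[m]
print(q[np.argsort(q[:,2])[:12]].round(1)); print(np.percentile(q[:,2],[1,5]))
for v in range(8,26,2): print(215+v,P[v,22].round(1),P[v,31].round(1),P[v,39].round(1))
E
```

```text
[[427.  -18.8  16. ]
 [431.4 -18.   16.2]
 [429.7 -21.2  28.5]
 [429.6 -23.9  28.5]
 [429.7 -21.7  28.6]
 [430.2 -13.2  28.6]
 [429.6 -22.8  28.7]
 [429.9 -18.   28.7]
 [430.  -15.3  28.7]
 [429.8 -19.   28.7]
 [429.8 -18.5  28.7]
 [429.7 -19.6  28.9]]
[29.17774013 32.2059073 ]
223 [433.7 -25.3  11.3] [432.5 -19.8  14.8] [434.  -15.1  12.2]
225 [434.7 -25.3  12. ] [433.4 -19.9  15.6] [435.7 -15.2  11.3]
227 [436.  -25.4  12.1] [435. -20.  15.] [436.8 -15.3  11.7]
229 [429.3 -24.4  29. ] [429.7 -19.6  28.9] [430.  -15.3  28.7]
231 [429.4 -24.3  31.2] [429.6 -19.6  31.5] [429.9 -15.4  31.5]
233 [429.1 -24.2  34.2] [429.3 -19.5  34.4] [429.8 -15.4  34. ]
235 [429.3 -24.2  36.1] [429.3 -19.5  36.7] [429.4 -15.5  37. ]
237 [428.8 -24.   39.4] [429.4 -19.5  38.7] [429.5 -15.5  39. ]
239 [429.1 -24.   41. ] [429.3 -19.5  41.1] [429.3 -15.6  41.7]
```

Tips lie 14 mm behind the reported TCP (28.5 vs 14.7), the opposite of the stated sign. From here tip z = TCP z + 14 mm when shut.

>>> arm_command:
  translation:
    - [0,-1,0]
    - [0,-1,0]
    - [0,-1,0]
    - [0,-1,0]
    - [0,-1,12]
    - [0,-1,20]
    - [0,-1,24]
    - [0,-1,25]
    - [0,-1,25]
  spin: [0,0,0,0,0,0,0,0,0]
  jaw: 50

```text
clock: 14.85
eef_pos: [0.4392, -0.0202, -0.0104]
eef_rot: [3.142, -0.0, 3.076]
force: [-0.6, 0.2, 0.6]
width: 0.0429
gripper_force: 0.0
```

>>> arm_command:
  translation:
    - [0,0,0]
    - [0,0,0]
    - [0,0,0]
    - [0,0,0]
    - [0,0,0]
    - [0,0,0]
  spin: [0,0,0,0,0,0]
  jaw: 0

```text
clock: 15.6
eef_pos: [0.4397, -0.0203, -0.0096]
eef_rot: [-3.141, 0.001, 3.076]
force: [-0.6, 0.7, 6.4]
width: 0.0161
gripper_force: 59.8
```

>>> arm_command:
  translation:
    - [0,0,-15]
    - [-5,-1,-45]
    - [-25,-6,-65]
    - [-50,-12,-70]
    - [-75,-17,-70]
    - [-100,-22,-70]
    - [-125,-28,-70]
    - [-145,-32,-70]
    - [-154,-34,-70]
    - [-154,-34,-70]
    - [-154,-34,-70]
    - [-154,-34,-70]
  spin: [0,0,10,20,30,40,50,60,70,80,85.3,85.3]

```text
clock: 17.1
eef_pos: [0.5903, -0.0641, 0.0594]
eef_rot: [-3.141, -0.0, 1.588]
force: [0.5, -0.2, -0.9]
width: 0.0161
gripper_force: 58.7
```

```bash
python3 - <<'E'
from station import robot, eyes
import cv2, numpy as np
from h import *
c=eyes.read_camera("wrist"); np.savez('w7.npz',**c); cv2.imwrite('pics/w7.png',c["pixels"])
s=robot.get_state(); print(s["eef_pos"],s["eef_rot"],s["width"],s["q"])
E
```

```text
[ 0.5903182  -0.06412023  0.05945753] [-3.14116397e+00 -2.09270624e-04  1.58890106e+00] 0.016184055091472808 [-2.43382408e-01  4.43105474e-01 -1.73303443e-01  9.54855620e-01
  9.13348760e-05  1.30930912e+00]
```

View pics/w7.png

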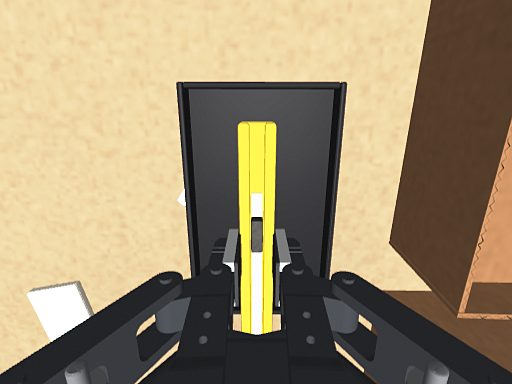

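Cutter held, aligned with the black tray (178–345, 85–310), box wall clear to the right. Lowering.

>>> arm_command:
  translation:
    - [0,-4,20]
    - [0,-6,40]
    - [0,-6,55]
    - [0,-6,62]
    - [0,-6,64.5]
    - [0,-6,65]
    - [0,-6,65]
  spin: [0,0,0,0,0,0,0]

```text
clock: 18.02
eef_pos: [0.5851, -0.0644, -0.0047]
eef_rot: [3.14, 0.0, 1.587]
force: [0.8, -0.1, -0.7]
width: 0.0161
gripper_force: 58.7
```

>>> arm_command:
  translation:
    - [0,0,0]
    - [0,0,0]
    - [0,0,0]
    - [0,0,-5]
    - [0,0,-40]
    - [0,0,-80]
    - [0,0,-100]
  spin: [0,0,0,0,0,0,0]
  jaw: 48

```text
clock: 18.9
eef_pos: [0.5858, -0.0646, 0.0975]
eef_rot: [3.138, 0.001, 1.587]
force: [-0.9, -0.2, -0.3]
width: 0.0412
gripper_force: 0.0
```

```bash
python3 - <<'E'
from station import robot, eyes
import cv2, numpy as np
from h import *
c=eyes.read_camera("wrist"); np.savez('w8.npz',**c)
s=robot.get_state(); print(s["eef_pos"],s["eef_rot"],s["width"],s["q"])
y=inr(c,(20,120,60),(35,255,255)); print('cut',rect(c,y,.013))
print('blue',go(s,437,-338.5,110,8.8),go(s,437,-338.5,110,9.3-0.5))
E
```

```text
[ 0.58688278 -0.06483554  0.09963511] [3.13532474e+00 1.59111647e-03 1.58716562e+00] 0.04068131945407724 [-2.45982575e-01  3.98746857e-01 -1.35328862e-01  1.03025450e+00
  8.89483921e-05  1.30843976e+00]
cut {'mean': array([585.9, -52.8]), 'rc': array([585.9, -63.8]), 'size': [np.float64(18.5), np.float64(130.7)], 'yawrect': 90.9, 'yawpca': 90.8, 'std': array([ 20.7, 131.5]), 'n': 2324}
blue (array([-271.2, -154.3,  -10.9]), 82.1) (array([-271.2, -154.3,  -10.9]), 82.1)
```

Cutter is flat in the tray, centre (586,-64), yaw 91°. On to the blue tile.

>>> arm_command:
  translation:
    - [-15,-8,-20]
    - [-50,-28,-20]
    - [-95,-54,-20]
    - [-145,-82,-20]
    - [-195,-111,-20]
    - [-240,-137,-15]
    - [-266,-151,-11]
    - [-271,-154,-11]
    - [-271,-154,-11]
  spin: [0,-2,-4,-6,-8,-8,-8,-8,-8]
  jaw: 75

```text
clock: 20.08
eef_pos: [0.4349, -0.3374, 0.1055]
eef_rot: [3.142, -0.001, 1.726]
force: [0.1, 0.2, 0.6]
width: 0.0642
gripper_force: 0.0
```

```bash
python3 - <<'E'
from station import robot, eyes
import cv2, numpy as np
from h import *
c=eyes.read_camera("wrist"); np.savez('w9.npz',**c)
s=robot.get_state(); print(s["eef_pos"],s["eef_rot"],s["width"])
r=rect(c,inr(c,(100,120,40),(125,255,255)),.006,(100,60,400,250)); print(r)
print(go(s,*r["rc"],-8,r["yawrect"]))
E
```

```text
[ 0.43521049 -0.33693546  0.10557555] [ 3.14150002e+00 -7.12191253e-04  1.72729892e+00] 0.06418962527845777
{'mean': array([ 553.1, -331. ]), 'rc': array([ 539.1, -316.8]), 'size': [np.float64(52.1), np.float64(150.8)], 'yawrect': 107.5, 'yawpca': 97.0, 'std': array([ 37.6, 127.5]), 'n': 4456}
(array([  3.6, 105.7, 113.6]), -8.5)
```

```bash
python3 - <<'E'
from station import robot, eyes
from h import *
c=dict(np.load('w9.npz')); s=robot.get_state()
m=inr(c,(100,120,30),(125,255,255)).astype(np.uint8)
n,L,st,ce=cv2.connectedComponentsWithStats(m)
for i in range(1,n):
    if st[i,4]>300: r=rect(c,L==i,.007); print(st[i].tolist(),r,go(s,*r["rc"],-9,r["yawrect"]))
E
```

```text
[346, 81, 166, 214, 24938] {'mean': array([ 604.2, -318.3]), 'rc': array([ 613.6, -321.7]), 'size': [np.float64(155.2), np.float64(187.9)], 'yawrect': 86.7, 'yawpca': 108.8, 'std': array([130.9, 187.6]), 'n': 27184} (array([-12.8, 178.6, 114.6]), 12.3)
[235, 154, 49, 73, 3418] {'mean': array([ 438.8, -341.2]), 'rc': array([ 439. , -342.7]), 'size': [np.float64(43.5), np.float64(70.3)], 'yawrect': 98.9, 'yawpca': 98.8, 'std': array([43.5, 71.1]), 'n': 3418} (array([ -6.4,   2.8, 114.6]), 0.1)
```

```bash
python3 - <<'E'
from h import *
for f,z in (('w1',201.0),('w4',139.9),('w8',99.6),('w9',105.6)):
    c=dict(np.load(f+'.npz')); M=c["world_to_cam"]; d=c["depth"]; vv,uu=np.mgrid[:384,:512]
    P=np.stack([(uu-c["cx"])/c["fx"]*d,(vv-c["cy"])/c["fy"]*d,d],-1)-M[:3,3]; P=(P@M[:3,:3])*1000
    m=(d>0)&(d<.24)&(vv>220)&(P[...,2]>z)&(P[...,2]<z+60); h=np.sort(P[...,2][m]-z); print(f,h[[5,20,60]].round(1))
E
```

```text
w1 [23.7 24.3 25.5]
w4 [14.2 15.4 17.1]
w8 [0.1 0.4 1.6]
w9 [16.8 17.7 19. ]
```

>>> arm_command:
  translation:
    - [-4.5,2.6,35]
    - [-4.5,2.6,75]
    - [-4.5,2.6,100]
    - [-4.5,2.6,113]
    - [-4.5,2.6,117]
    - [-4.5,2.6,118.5]
    - [-4.5,2.6,118.5]
  spin: [0,0,0,0,0,0,0]

```text
clock: 21.0
eef_pos: [0.4389, -0.3423, -0.0119]
eef_rot: [3.141, 0.001, 1.727]
force: [-0.1, -0.3, -0.1]
width: 0.064
gripper_force: 0.0
```

>>> arm_command:
  translation:
    - [0,0,0]
    - [0,0,0]
    - [0,0,0]
    - [0,0,0]
    - [0,0,0]
  spin: [0,0,0,0,0]
  jaw: 0

```text
clock: 21.62
eef_pos: [0.4388, -0.3425, -0.0117]
eef_rot: [3.14, 0.002, 1.727]
force: [-0.1, 1.5, 4.7]
width: 0.0421
gripper_force: 64.1
```

```bash
python3 - <<'E'
from h import *
from station import robot
s=robot.get_state()
c=dict(np.load('w1.npz'))
g=cv2.cvtColor(c["pixels"],cv2.COLOR_BGR2GRAY)
roi=g[248:300,200:270]; bh=cv2.morphologyEx(roi,cv2.MORPH_BLACKHAT,np.ones((7,7),np.uint8))
m=(bh>40).astype(np.uint8); n,L,st,_=cv2.connectedComponentsWithStats(m,connectivity=8); print(st[1:].tolist())
i=1+np.argmax(st[1:,2]*st[1:,3]); P=ray(c,np.argwhere(L==i)[:,::-1]+[200,248],.004)[:,:2]*1000
r=cv2.minAreaRect(P.astype(np.float32)); print('outline w1',r)
t=dict(np.load('top0.npz')); g=cv2.resize(t["pixels"][160:188,170:200],None,fx=4,fy=4,interpolation=cv2.INTER_CUBIC); g=cv2.cvtColor(g,cv2.COLOR_BGR2GRAY)
bh=cv2.morphologyEx(g,cv2.MORPH_BLACKHAT,np.ones((17,17),np.uint8)); m=(bh>35).astype(np.uint8); n,L,st,_=cv2.connectedComponentsWithStats(m); print(st[1:].tolist())
i=1+np.argmax(st[1:,2]*st[1:,3]); uv=(np.argwhere(L==i)[:,::-1]+.5)/4-.5+[170,160]; P=ray(t,uv,.004)[:,:2]*1000
print('outline top',cv2.minAreaRect(P.astype(np.float32)))
print(go(s,590,240,80,78.6))
E
```

```text
[[10, 8, 59, 38, 326], [67, 36, 3, 16, 32]]
outline w1 ((593.9043579101562, 237.57464599609375), (79.9996337890625, 52.404258728027344), 78.81636047363281)
[[63, 0, 13, 4, 37], [100, 0, 7, 3, 13], [112, 0, 8, 4, 26], [7, 3, 3, 4, 8], [87, 5, 12, 3, 33], [107, 9, 13, 3, 33], [0, 11, 8, 45, 251], [0, 19, 106, 78, 1541]]
outline top ((592.2252807617188, 242.1132049560547), (83.97364044189453, 55.26926040649414), 78.57731628417969)
(array([551.8, 239.8, -92.2]), 20.3)
```

>>> arm_command:
  translation:
    - [0,0,-30]
    - [12,5,-70]
    - [48,21,-90]
    - [98,43,-90]
    - [150,66,-90]
    - [203,89,-90]
    - [256,113,-90]
    - [309,136,-90]
    - [362,160,-90]
    - [415,183,-90]
    - [468,206,-90]
    - [515,227,-90]
  spin: [0,0,2,5,8,11,14,17,20,20.3,20.3,20.3]

```text
clock: 23.12
eef_pos: [0.5828, 0.2043, 0.0773]
eef_rot: [3.141, -0.0, 1.373]
force: [0.5, -0.1, -0.4]
width: 0.0419
gripper_force: 61.1
```

>>> arm_command:
  translation:
    - [25,11,0]
    - [0,0,0]
    - [0,0,0]
    - [0,0,0]
  spin: [0,0,0,0]

```text
clock: 23.62
eef_pos: [0.5828, 0.2022, 0.0774]
eef_rot: [3.141, -0.001, 1.372]
force: [0.6, -0.6, -0.2]
width: 0.0421
gripper_force: 61.2
```

```bash
python3 - <<'E'
from station import robot, eyes
import cv2, numpy as np
from h import *
c=eyes.read_camera("wrist"); np.savez('w10.npz',**c); cv2.imwrite('pics/w10.png',c["pixels"])
s=robot.get_state(); print(s["eef_pos"],s["eef_rot"],s["width"])
print(go(s,593,240,-6,78.6))
E
```

```text
[0.58295329 0.2022526  0.07746126] [ 3.14092055e+00 -6.04182396e-04  1.37201610e+00] 0.041778181747622635
(array([38.9,  2.3, 83.5]), 0.0)
```

View pics/w10.png

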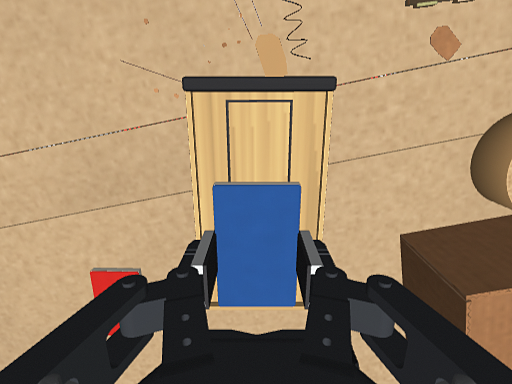

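Wrist view: held blue tile (215–300, 183–305), outline's front corners at (228,100) and (292,100), bar at v≈84, aligned straight. Measuring the offset from these.

```bash
python3 - <<'E'
from h import *
from station import robot
s=robot.get_state(); c=dict(np.load('w10.npz')); g=cv2.cvtColor(c["pixels"],cv2.COLOR_BGR2GRAY)
from scipy.spatial.transform import Rotation as Ro
R=Ro.from_euler('xyz',s["eef_rot"]).as_matrix()
tool=lambda uv,z:((ray(c,uv,z)*1000-s["eef_pos"]*1000)@R).round(1)
col=lambda u0,u1,v:[u for u in range(u0,u1) if g[v,u]<90]
for v in (120,145,170): print(v,col(186,200,v),col(220,236,v),col(285,298,v),col(318,340,v))
print('outline top rows',[[v for v in range(92,110) if g[v,u]<100] for u in (240,260,280)])
print('bar',[[v for v in range(70,100) if g[v,u]<70] for u in (240,280)])
H=hsv(c); m=inr(c,(100,120,30),(125,255,255)); k=rect(c,m,s["eef_pos"][2]+.012+.008,(200,170,315,320)); 
print('tile world',k, 'tool', ((np.r_[k['rc'],0]-s["eef_pos"]*1000)@R).round(1))
for n,uv in dict(L1=(228.5,120),L2=(228.5,170),R1=(291.5,120),R2=(291,170),T=(259.5,101)).items(): print(n,tool(uv,.004),ray(c,uv,.004)*1000)
E
```

```text
120 [193] [226, 227, 228] [290, 291] [324, 325]
145 [194, 195] [227, 228] [289, 290] [323]
170 [196] [228, 229] [288, 289] [321, 322]
outline top rows [[100, 101], [100, 101], [100, 101]]
bar [[77, 78, 79, 80, 81, 82, 83, 84, 85, 86, 87, 88, 89, 90, 91], [77, 78, 79, 80, 81, 82, 83, 84, 85, 86, 87, 88, 89, 90, 91]]
tile world {'mean': array([584.5, 205.2]), 'rc': array([583.9, 202.8]), 'size': [np.float64(43.6), np.float64(70.6)], 'yawrect': 78.6, 'yawpca': 78.6, 'std': array([43.1, 71.1]), 'n': 9945} tool [ 0.7  0.8 77.5]
L1 [[ 60.7 -20.7  73.5]] [[574.72374429 265.90464843   4.        ]]
L2 [[ 20.9 -21.9  73.5]] [[565.71077433 227.06280979   4.        ]]
R1 [[60.7 28.2 73.5]] [[622.68630786 256.24920905   4.        ]]
R2 [[20.9 29.3 73.5]] [[615.86397316 216.95975998   4.        ]]
T [[74.8  3.3 73.5]] [[601.0587109  274.98096167   4.        ]]
```

>>> arm_command:
  translation:
    - [15,1,5]
    - [36,2,25]
    - [36,2,55]
    - [36,2,75]
    - [36,2,82]
    - [36,2,84.5]
    - [36,2,85]
    - [36,2,85]
  spin: [0,0,0,0,0,0,0,0]

```text
clock: 24.68
eef_pos: [0.5923, 0.2373, -0.0068]
eef_rot: [3.14, -0.001, 1.372]
force: [0.4, -1.8, -0.1]
width: 0.042
gripper_force: 61.2
```

>>> arm_command:
  translation:
    - [0,0,0]
    - [0,0,0]
    - [0,0,0]
    - [0,0,-5]
    - [0,0,-40]
    - [-20,0,-80]
    - [-60,0,-100]
    - [-60,0,-100]
  spin: [0,0,0,0,0,0,0,0]
  jaw: 62

```text
clock: 25.68
eef_pos: [0.5809, 0.1766, 0.0949]
eef_rot: [3.138, -0.001, 1.37]
force: [0.1, 0.2, -0.9]
width: 0.0528
gripper_force: 0.0
```

```bash
cat >> h.py <<'E'
def tool(c,s,uv,z):
    from scipy.spatial.transform import Rotation as Ro
    return ((ray(c,uv,z)-s["eef_pos"])*1000@Ro.from_euler('xyz',s["eef_rot"]).as_matrix()).round(1)
E
python3 - <<'E'
from station import robot, eyes
import cv2, numpy as np
from h import *
c=eyes.read_camera("wrist"); np.savez('w11.npz',**c); cv2.imwrite('pics/w11.png',c["pixels"])
s=robot.get_state(); print(s["eef_pos"],s["eef_rot"],s["width"])
m=inr(c,(100,120,30),(125,255,255)); print(rect(c,m,.012,(150,60,350,300)))
g=cv2.cvtColor(c["pixels"],cv2.COLOR_BGR2GRAY)
print(go(s,423.5,-176.5,90,102.2))
E
```

```text
[0.58047083 0.17753146 0.09363957] [ 3.13943281e+00 -1.15457695e-03  1.37050468e+00] 0.05311480820456693
{'mean': array([593.6, 238.4]), 'rc': array([593.2, 236.7]), 'size': [np.float64(43.4), np.float64(71.5)], 'yawrect': 78.7, 'yawpca': 78.7, 'std': array([43.4, 71.9]), 'n': 4945}
(array([-378.2,  -83.4,    3. ]), -23.7)
```

View pics/w11.png

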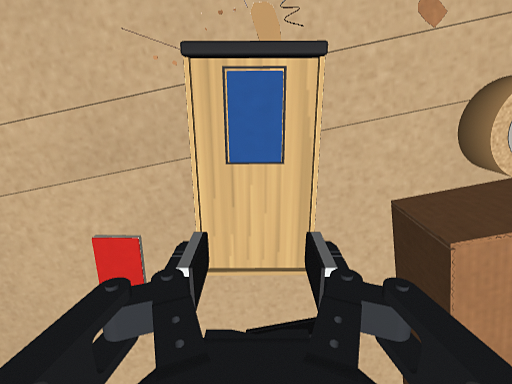

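Blue tile lies within the outline (225–285, 68–163). Next, the white tile.

>>> arm_command:
  translation:
    - [-12,-3,-5]
    - [-50,-11,-5]
    - [-100,-22,-5]
    - [-152,-34,-5]
    - [-205,-45,-5]
    - [-258,-57,-5]
    - [-308,-68,-5]
    - [-350,-77,-5]
    - [-374,-83,0]
    - [-378,-83,0]
    - [-378,-83,0]
  spin: [0,-3,-7,-11,-15,-19,-23,-23.7,-23.7,-23.7,-23.7]
  jaw: 75

```text
clock: 27.1
eef_pos: [0.4238, -0.1755, 0.0919]
eef_rot: [-3.141, -0.001, 1.786]
force: [0.4, -0.1, 0.1]
width: 0.0643
gripper_force: 0.0
```

```bash
python3 - <<'E'
from station import robot, eyes
from h import *
c=eyes.read_camera("wrist"); s=robot.get_state(); print(s["eef_pos"],s["eef_rot"],s["width"])
m=inr(c,(0,0,150),(180,45,255)).astype(np.uint8)
n,L,st,ce=cv2.connectedComponentsWithStats(m)
for i in range(1,n):
    if st[i,4]>1500: r=rect(c,L==i,.007); print(st[i].tolist(),r,go(s,*r["rc"],-13,r["yawrect"]))
E
```

```text
[ 0.42401304 -0.17518629  0.09203906] [-3.14146510e+00 -7.19977423e-04  1.78700463e+00] 0.06431548253057184
[231, 154, 51, 79, 3849] {'mean': array([ 424.5, -178.2]), 'rc': array([ 424.8, -179.7]), 'size': [np.float64(43.8), np.float64(72.6)], 'yawrect': 101.9, 'yawpca': 101.8, 'std': array([43.8, 72. ]), 'n': 3849} (array([ -4.7,  -0.2, 105. ]), 0.5)
```

>>> arm_command:
  translation:
    - [-4.2,0,35]
    - [-4.2,0,70]
    - [-4.2,0,92]
    - [-4.2,0,101]
    - [-4.2,0,104]
    - [-4.2,0,104]
    - [-4.2,0,104]
  spin: [0.5,0.5,0.5,0.5,0.5,0.5,0.5]

```text
clock: 28.02
eef_pos: [0.4255, -0.1804, -0.011]
eef_rot: [3.14, 0.001, 1.777]
force: [-0.1, 0.3, -0.5]
width: 0.0642
gripper_force: 0.0
```

>>> arm_command:
  translation:
    - [0,0,0]
    - [0,0,0]
    - [0,0,0]
    - [0,0,0]
    - [0,0,0]
  spin: [0,0,0,0,0]
  jaw: 0

```text
clock: 28.65
eef_pos: [0.4253, -0.1804, -0.0109]
eef_rot: [3.141, 0.001, 1.777]
force: [-0.8, 1.0, 7.4]
width: 0.0419
gripper_force: 60.6
```

```bash
python3 - <<'E'
from station import robot
from h import *
import math
s=robot.get_state(); a=math.radians(78.7); o=np.array([593.2,236.7])
for k in (1,2): print(k,o-48*k*np.array([math.cos(a),math.sin(a)]))
p=o-48*np.array([math.cos(a),math.sin(a)])
print(s["eef_pos"],go(s,p[0],p[1],60,78.7))
E
```

```text
1 [583.79458508 189.63049639]
2 [574.38917015 142.56099278]
[ 0.42525852 -0.18038324 -0.01085795] (array([329.6, 231.1, -70.9]), 23.1)
```

>>> arm_command:
  translation:
    - [0,0,-30]
    - [10,7,-70]
    - [40,28,-86]
    - [80,56,-86]
    - [122,85,-86]
    - [165,116,-86]
    - [208,146,-86]
    - [250,175,-86]
    - [290,203,-86]
    - [320,224,-86]
    - [329.5,231,-86]
    - [329.5,231,-86]
  spin: [0,0,4,8,12,16,20,23,23.1,23.1,23.1,23.1]

```text
clock: 30.15
eef_pos: [0.5831, 0.1899, 0.0739]
eef_rot: [-3.141, 0.0, 1.375]
force: [-0.6, -0.9, -0.5]
width: 0.0421
gripper_force: 61.4
```

```bash
python3 - <<'E'
from station import robot, eyes
from h import *
c=eyes.read_camera("wrist"); np.savez('w12.npz',**c); s=robot.get_state(); print(s["eef_pos"],s["eef_rot"],s["width"])
m=inr(c,(0,0,150),(180,45,255)); m[:,:205]=0; m[:,310:]=0
k=rect(c,m,s["eef_pos"][2]+.011+.008,(205,150,310,320)); print(k)
b=inr(c,(100,120,30),(125,255,255)); b=rect(c,b,.012,(150,40,350,300)); print(b)
a=np.radians(78.7); tg=np.array([593.2,236.7])-48*np.array([np.cos(a),np.sin(a)])
d=tg-k["rc"]; p=s["eef_pos"][:2]*1000+d; print(go(s,*p,2,78.7))
E
```

```text
[0.58270922 0.18916283 0.07392573] [-3.14071531e+00  7.16664871e-04  1.37402332e+00] 0.041794414360679155
{'mean': array([585. , 193.8]), 'rc': array([584.5, 191.3]), 'size': [np.float64(43.4), np.float64(71.4)], 'yawrect': 78.9, 'yawpca': 78.8, 'std': array([43. , 71.9]), 'n': 9938}
{'mean': array([594. , 240.8]), 'rc': array([593.8, 239.3]), 'size': [np.float64(43.4), np.float64(66.6)], 'yawrect': 78.7, 'yawpca': 78.7, 'std': array([43.4, 67. ]), 'n': 5279}
(array([-1.7, -0.3, 71.9]), 0.0)
```

>>> arm_command:
  translation:
    - [-1.5,0,25]
    - [-1.5,0,50]
    - [-1.5,0,65]
    - [-1.5,0,70]
    - [-1.5,0,72]
    - [-1.5,0,72.4]
    - [-1.5,0,72.4]
  spin: [0,0,0,0,0,0,0]

```text
clock: 31.08
eef_pos: [0.5835, 0.1885, 0.0025]
eef_rot: [3.14, -0.001, 1.374]
force: [-0.2, 0.5, -0.3]
width: 0.0418
gripper_force: 61.4
```

>>> arm_command:
  translation:
    - [0,0,0]
    - [0,0,0]
    - [0,0,0]
    - [0,0,0]
    - [0,0,-5]
    - [0,0,-40]
    - [-30,0,-80]
    - [-50,0,-95]
    - [-50,0,-95]
  spin: [0,0,0,0,0,0,0,0,0]
  jaw: 60

```text
clock: 32.2
eef_pos: [0.5739, 0.1381, 0.0981]
eef_rot: [3.139, -0.001, 1.372]
force: [0.4, -0.1, 0.4]
width: 0.0513
gripper_force: 0.0
```

```bash
python3 - <<'E'
from station import robot, eyes
from h import *
c=eyes.read_camera("wrist"); np.savez('w13.npz',**c); s=robot.get_state(); print(s["eef_pos"],s["eef_rot"],s["width"])
cv2.imwrite('pics/w13.png',c["pixels"])
m=inr(c,(0,0,150),(180,45,255))
print(rect(c,m,.016,(190,80,330,270)))
b=inr(c,(100,120,30),(125,255,255)); print(rect(c,b,.012,(150,40,350,300)))
E
```

```text
[0.57327121 0.13875245 0.09684712] [ 3.14116354e+00 -5.96564780e-04  1.37268090e+00] 0.05143818994111032
{'mean': array([585.2, 191. ]), 'rc': array([584.6, 189.4]), 'size': [np.float64(44.5), np.float64(70.4)], 'yawrect': 78.6, 'yawpca': 78.8, 'std': array([43.9, 70.6]), 'n': 4774}
{'mean': array([594. , 240.4]), 'rc': array([593.8, 239.7]), 'size': [np.float64(31.3), np.float64(43.4)], 'yawrect': 168.7, 'yawpca': 169.0, 'std': array([31.3, 43.4]), 'n': 2469}
```

View pics/w13.png

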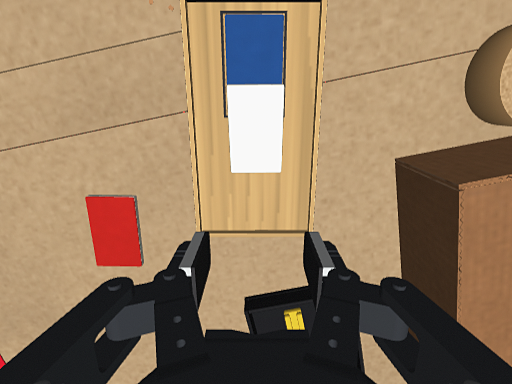

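Wrist view: white (228–283, 84–172) laps over blue (225–285, 12–84), aligned. Checking edges, then heading for red (115,230).

```bash
python3 - <<'E'
from station import robot
from h import *
c=dict(np.load('w13.npz')); s=robot.get_state(); a=np.radians(78.7); u=np.array([np.cos(a),np.sin(a)]); n=np.array([u[1],-u[0]]); o=np.array([593.2,236.7])
M=c["world_to_cam"]; 
def p3(x,y):
    d=c["depth"][y,x]; P=np.array([(x-c["cx"])/c["fx"]*d,(y-c["cy"])/c["fy"]*d,d])-M[:3,3]; return P@M[:3,:3]*1000
m=inr(c,(0,0,150),(180,45,255))
for x in (240,255,270):
    v=[i for i in range(60,200) if m[i,x]]; print(x,v[0],v[-1])
    for vv in (v[0]+1,(v[0]+v[-1])//2,v[-1]-1):
        P=p3(x,vv); print('  along %.1f across %.1f z %.1f'%((P[:2]-o)@u,(P[:2]-o)@n,P[2]))
for x in (235,255,275):
    P=p3(x,40);print(((P[:2]-o)@u).round(1),P[2].round(1))
print(go(s,434.5,123,90,77.6))
E
```

```text
240 85 172
  along -14.7 across -10.4 z 24.9
  along -46.1 across -11.3 z 19.5
  along -82.9 across -12.3 z 13.7
255 85 172
  along -14.7 across 0.8 z 25.0
  along -46.1 across 0.7 z 19.6
  along -82.8 across 0.6 z 14.4
270 84 172
  along -13.9 across 12.2 z 22.0
  along -46.1 across 12.7 z 19.6
  along -83.4 across 13.6 z 12.1
18.7 12.0
18.3 14.2
18.6 12.6
(array([ -42.8, -133. ,    6.8]), 1.0)
```

>>> arm_command:
  translation:
    - [-5,-15,0]
    - [-18,-55,0]
    - [-32,-100,2]
    - [-42,-128,5]
    - [-43,-133,7]
    - [-43,-133,7]
    - [-43,-133,7]
  spin: [0,1,1,1,1,1,1]
  jaw: 75

```text
clock: 33.12
eef_pos: [0.4358, 0.1234, 0.0897]
eef_rot: [3.141, -0.0, 1.357]
force: [-0.4, 0.3, 0.1]
width: 0.0642
gripper_force: 0.0
```

```bash
python3 - <<'E'
from station import robot, eyes
from h import *
c=eyes.read_camera("wrist"); s=robot.get_state(); print(s["eef_pos"],s["eef_rot"],s["width"])
m=(inr(c,(0,120,60),(8,255,255))|inr(c,(172,120,60),(180,255,255))).astype(np.uint8)
n,L,st,ce=cv2.connectedComponentsWithStats(m)
for i in range(1,n):
    if st[i,4]>1500: r=rect(c,L==i,.007); print(st[i].tolist(),r,go(s,*r["rc"],-13,r["yawrect"]))
E
```

```text
[0.43574462 0.12331581 0.08973852] [ 3.14089661e+00 -3.91811815e-04  1.35671523e+00] 0.06429863131689144
[0, 113, 89, 178, 2570] {'mean': array([253.9, 153.1]), 'rc': array([271.2, 141. ]), 'size': [np.float64(56.2), np.float64(159.2)], 'yawrect': 91.3, 'yawpca': 86.2, 'std': array([ 30.7, 160.5]), 'n': 2570} (array([ -17.7, -164.6,  102.6]), -13.6)
[229, 152, 53, 79, 3968] {'mean': array([435.5, 123.2]), 'rc': array([435.2, 121.9]), 'size': [np.float64(44.1), np.float64(71.7)], 'yawrect': 77.6, 'yawpca': 77.6, 'std': array([44.2, 71.9]), 'n': 3968} (array([ -1.5,  -0.3, 102.7]), 0.1)
```

>>> arm_command:
  translation:
    - [-1.2,0,35]
    - [-1.2,0,70]
    - [-1.2,0,90]
    - [-1.2,0,99]
    - [-1.2,0,102]
    - [-1.2,0,102]
    - [-1.2,0,102]
  spin: [0,0,0,0,0,0,0]

```text
clock: 34.05
eef_pos: [0.435, 0.122, -0.0115]
eef_rot: [3.14, -0.001, 1.357]
force: [0.8, -0.1, 0.6]
width: 0.0638
gripper_force: 0.0
```

>>> arm_command:
  translation:
    - [0,0,0]
    - [0,0,0]
    - [0,0,0]
    - [0,0,0]
    - [0,0,0]
  spin: [0,0,0,0,0]
  jaw: 0

```text
clock: 34.67
eef_pos: [0.4348, 0.122, -0.0112]
eef_rot: [3.14, -0.001, 1.357]
force: [-1.0, -0.2, 6.3]
width: 0.042
gripper_force: 60.7
```

```bash
python3 - <<'E'
from station import robot
from h import *
s=robot.get_state(); a=np.radians(78.7); p=np.array([593.2,236.7])-96*np.array([np.cos(a),np.sin(a)])
print(p,s["eef_pos"],go(s,*p,74,78.7))
E
```

```text
[574.38917015 142.56099278] [ 0.43475479  0.12204909 -0.01124595] (array([ 49.7, 132.2, -85. ]), -1.0)
```

>>> arm_command:
  translation:
    - [0,0,-30]
    - [3,8,-70]
    - [12,32,-85]
    - [25,68,-85]
    - [38,102,-85]
    - [47,125,-85]
    - [49.5,132,-85]
    - [49.5,132,-85]
    - [49.5,132,-85]
  spin: [0,0,-1,-1,-1,-1,-1,-1,-1]

```text
clock: 35.8
eef_pos: [0.5723, 0.1422, 0.0726]
eef_rot: [-3.14, 0.0, 1.374]
force: [-0.2, 0.2, -0.7]
width: 0.0421
gripper_force: 61.4
```

```bash
python3 - <<'E'
from station import robot, eyes
from h import *
c=eyes.read_camera("wrist"); s=robot.get_state(); print(s["eef_pos"],s["eef_rot"],s["width"])
m=inr(c,(0,120,60),(8,255,255))|inr(c,(172,120,60),(180,255,255))
k=rect(c,m,s["eef_pos"][2]+.011+.008,(205,150,315,320)); print(k)
print(rect(c,inr(c,(0,0,150),(180,45,255)),.016,(205,50,310,190)))
a=np.radians(78.7); u=np.array([np.cos(a),np.sin(a)]); tg=np.array([593.2,236.7])-96*u+0.3*np.array([u[1],-u[0]])
d=tg-k["rc"]; p=s["eef_pos"][:2]*1000+d; print(go(s,*p,6,78.7))
E
```

```text
[0.57240954 0.14219875 0.07280356] [-3.14066926e+00  2.28742999e-04  1.37429108e+00] 0.041653444872961416
{'mean': array([573.9, 144.6]), 'rc': array([573.4, 141.9]), 'size': [np.float64(43.7), np.float64(71.8)], 'yawrect': 78.8, 'yawpca': 78.7, 'std': array([43.3, 71.9]), 'n': 9949}
{'mean': array([585.3, 192.1]), 'rc': array([584.9, 190.2]), 'size': [np.float64(44.9), np.float64(68.1)], 'yawrect': 78.8, 'yawpca': 79.0, 'std': array([44.1, 68.6]), 'n': 5730}
(array([ 0.9,  1.2, 66.8]), 0.0)
```

>>> arm_command:
  translation:
    - [2,1,25]
    - [2,1,48]
    - [2,1,60]
    - [2,1,64]
    - [2,1,65.5]
    - [2,1,66]
    - [2,1,66]
  spin: [0,0,0,0,0,0,0]

```text
clock: 36.72
eef_pos: [0.5755, 0.1441, 0.0074]
eef_rot: [3.141, -0.0, 1.374]
force: [0.3, -0.5, -0.2]
width: 0.0419
gripper_force: 61.5
```

>>> arm_command:
  translation:
    - [0,0,0]
    - [0,0,0]
    - [0,0,0]
    - [0,0,0]
    - [0,0,-5]
    - [0,0,-40]
    - [-20,0,-80]
    - [-30,0,-95]
    - [-30,0,-95]
  spin: [0,0,0,0,0,0,0,0,0]
  jaw: 60

```text
clock: 37.85
eef_pos: [0.57, 0.1141, 0.1029]
eef_rot: [3.139, -0.001, 1.373]
force: [-0.8, 0.3, 0.1]
width: 0.0514
gripper_force: 0.0
```

```bash
python3 - <<'E'
from station import robot, eyes
from h import *
c=eyes.read_camera("wrist"); s=robot.get_state(); print(s["eef_pos"],s["width"])
cv2.imwrite('pics/w14.png',c["pixels"])
a=np.radians(78.7); u=np.array([np.cos(a),np.sin(a)]); n=np.array([u[1],-u[0]]); o=np.array([593.2,236.7])
M=c["world_to_cam"]; d=c["depth"]; vv,uu=np.mgrid[:384,:512]
P=np.stack([(uu-c["cx"])/c["fx"]*d,(vv-c["cy"])/c["fy"]*d,d],-1)-M[:3,3]; P=(P@M[:3,:3])*1000
box=(uu>195)&(uu<320)&(vv<260)&(d>0)&(P[...,2]<40)
for nm,m in dict(red=inr(c,(0,120,60),(8,255,255))|inr(c,(172,120,60),(180,255,255)),white=inr(c,(0,0,150),(180,45,255)),blue=inr(c,(100,120,30),(125,255,255))).items():
    q=P[m&box]; A=(q[:,:2]-o)@u; B=(q[:,:2]-o)@n; k=np.polyfit(A,q[:,2],1)
    print(nm,'along',np.percentile(A,[1,99]).round(1),'across',np.percentile(B,[1,99]).round(1),'z',np.percentile(q[:,2],[1,99]).round(1),'slope deg',np.degrees(np.arctan(k[0])).round(1))
E
```

```text
[0.56911256 0.11448045 0.10154496] 0.05112062329972387
red along [-129.7  -60.4] across [-19.6  23.1] z [12.7 25.4] slope deg 9.8
white along [-59.1 -12. ] across [-20.3  22.3] z [13.3 25.1] slope deg 8.0
blue along [-11.2  21.9] across [-21.3  21.2] z [11.1 14.5] slope deg 0.0
```

View pics/w14.png

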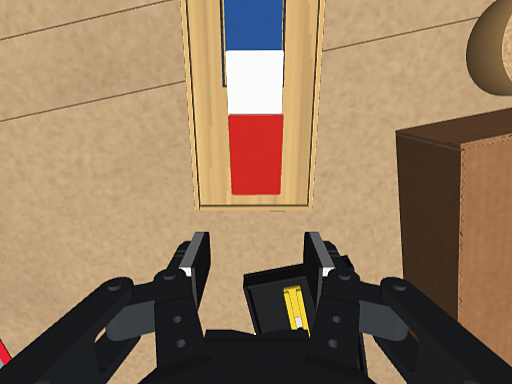

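Shingled row: blue (225–283, 0–50), white (228–283, 50–114), red (229–282, 114–194), slopes about 8–10° and centres about 48 mm apart. I'll back off and check the shaker last.

>>> arm_command:
  translation:
    - [-10,0,-30]
    - [-40,-20,-70]
    - [-60,-40,-100]
    - [-60,-40,-100]
    - [-60,-40,-100]
  spin: [0,0,0,0,0]

```text
clock: 38.52
eef_pos: [0.518, 0.064, 0.2001]
eef_rot: [-3.14, -0.0, 1.374]
force: [0.4, -0.1, -0.4]
width: 0.0513
gripper_force: 0.0
```

```bash
python3 - <<'E'
from station import robot, eyes
from h import *
c=eyes.read_camera("scene"); t=eyes.read_camera("top")
a=cv2.resize(c["pixels"][60:260,150:400],(500,400),interpolation=cv2.INTER_CUBIC)
b=cv2.resize(t["pixels"][140:240,320:395],(300,400),interpolation=cv2.INTER_CUBIC)
cv2.imwrite('pics/end.png',np.hstack([a,b]))
E
```

```text
(no output)
```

View pics/end.png

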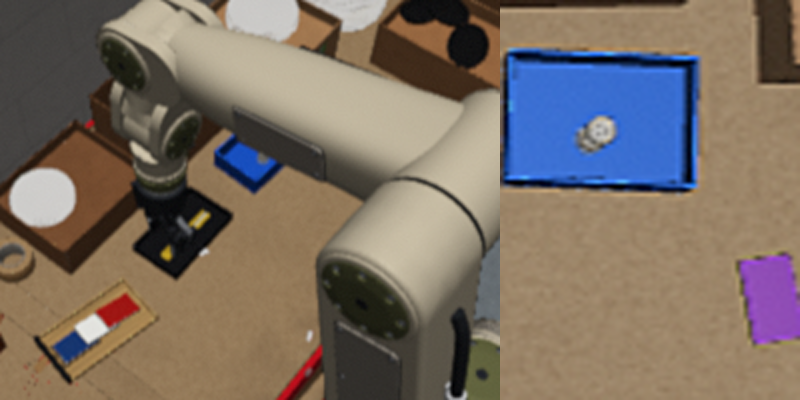

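The shaker stands upright in the crate (top-view cap at (600,130)), the cutter is in its tray and the tiles are in a row. Handing in.

```bash
python3 -c "
from station import robot
print(robot.hand_in())"
```

```text
the job is handed in; nothing more can be done
None
```

The job is handed in at about 39 s, and the last camera check showed the shaker upright in the blue crate, the cutter flat lengthwise in the black tray, and the blue, white and red tiles shingled about 48 mm apart; the fingertips sat 14 mm short of the reported TCP, so the shaker was probably held near its cap rather than on the glass.

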